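Fit the memory battery in a weighing indicator and shut its cover

TASK

Fit the new memory battery in the weighing indicator that lies face down on the bench mat: with a fingertip, gently push the yellow button cell, which lies on the indicator's back, across to the round battery well until it drops in and lies flat at the bottom, then push the small grey sliding cover fully shut over it. Only push: never pinch the cell, pick it up or knock it off the indicator, and leave the tools, the weights and the tray with the spent cell where they are.

Things in the scene. Friction and masses are not known exactly. Their poses are not given: they have to be found in the camera images.
- indicator: Weighing indicator, a dark box 160 mm (x) by 240 mm (y), fixed, face down: its flat back (152 by 232 mm) is on top, 56 mm above this origin, the centre of its underside. z up; y along the long side, toward the end where the open cover is; x across. Nothing rises above the back but the cover and its two guides; two knobs and two cable glands stick out low at the sides.
- well (a point): Centre of the mouth of the battery well, level with the indicator's flat back (58 mm above the bench), axes as the indicator's. The well is a round recess 36 mm across with a 1 mm chamfered edge, upright wall and flat floor 10.5 mm down with a copper contact leaf; the seated cell lies 1.5 mm below the surface. It is 10 mm on the -y side of the middle of the back.
- cell: The new button cell: flat disc 33 mm across, yellow sleeve 7.8 mm high, bright steel cap (27 mm across) on top, 9 mm thick over all, about 22 g, loose. It starts flat on the indicator's back, 45 to 95 mm (centre to centre) from the well, on the well's -y side, away from the cover. Origin: centre of its underside; z up.
- cover (a joint): Sliding battery cover, in m: 0 fully shut over the well (at its stop), positive open, toward the indicator's +y. Starts 40 to 48 mm open; about 1.2 N of friction, stays where left. Grey plate 44 mm wide (x), 73 mm long (y), 0.5 to 3.5 mm above the back; shut, it spans 23 mm on the -y side to 50 mm on the +y side of the well's centre.
- cover_lip (a point): Centre of the thumb lip, an upright rib on the cover's +y end: 36 mm wide (x), 6 mm thick (y), top 11.5 mm above the indicator's back, this point 7.5 mm. Moves with the cover; shut, it is 47 mm from the well's centre along +y. Push it toward -y to shut. Two fixed guides 4 mm high and wide flank the cover at x = 23.5 to 27.5 mm, 23 to 101 mm on the +y side of the well.
- spent_cell: The spent cell, same size as the new one but dull grey, lying in the steel tray. Origin: centre of its underside. To be left alone.
- tray: Open steel parts tray, 85 by 110 mm, 18 mm high, on the mat beside the -y end of the indicator. Origin: centre of its underside. To be left alone.
- weight_500: Brass test weight with a knob, 38 mm across and 64 mm high, standing on the mat beyond the +y end of the indicator. Origin: centre of its underside. To be left alone.
- weight_200: Brass test weight with a knob, 28 mm across and 52 mm high, standing on the mat beyond the +y end of the indicator. Origin: centre of its underside. To be left alone.
- screwdriver: Red screwdriver, 190 mm long, lying on the mat on the robot's side of the indicator. To be left alone.
- multimeter: Orange multimeter, 180 by 86 mm, about 40 mm high, lying on the mat beyond the indicator. Origin: centre of its underside. To be left alone.
- pliers: Red-handled pliers, about 160 mm long, lying on the mat beyond the indicator. To be left alone.
Things that resemble listed ones, but are neither listed nor needed, are in the scene too. What is shaped like the cell but orange or turquoise is not meant.

How it is judged:
On the way, in this order (a step that is already met when the one before it is completed fails the run):
1. the cell lies flat at the bottom of the well (horizontal distance between cell and well below 0.004 m and z of cell in the frame of well below -0.0085 m and angle between cell's own z axis and vertical below 0.12 rad), for 0.2 s.
2. the cover is shut over it (value of joint cover below 0.003 m), for 0.2 s.
At the end, for the whole second after the job is handed in: The new cell lies at rest and flat (within 0.12 rad) on the floor of the well, within 4 mm of its centre and at least 8.5 mm down, and the cover is within 3 mm of fully shut (all of step 1 and linear speed of cell below 0.02 m/s and value of joint cover below 0.003 m); the robot touches nothing.
It fails at once if the cell was lifted more than 5 mm off the indicator's back (z of cell in the frame of well above 0.005 m).
It fails at once if the cell was knocked off the indicator (z of cell in the frame of well below -0.02 m).
It fails at once if the cell was pinched between the fingers or pushed hard (more than 30 N) (contact force between the fingers and cell above 30 N).
It fails at once if a bystander was moved more than 15 mm (distance of any of spent_cell, tray, weight_500, weight_200, screwdriver, multimeter, pliers from where it was at the start of the episode above 0.015 m).
It also fails if it takes over 45 s, if anything falls off the work surface, if the arm or the gripper's body presses on something with over 40 N, if the wrist force passes 120 N, or if a joint passes its speed limit or range.

ROBOT

A 7-joint arm with a two-finger parallel gripper is mounted at the origin on the work surface. World frame = base frame: x ahead of the robot, y to its left, z up, the work surface at z = 0. Lengths are in m, angles in rad, forces in N, time in s.
With the tool pointing down it reaches from about 0.4 to 0.925 m from the base axis. Payload 5.6 kg.
Tool frame: the origin (TCP) lies between the finger pads; the fingertips stand 11 mm ahead of it and the grasp point (between the pads) lies 8 mm behind it; z points along the fingers, y is the direction in which the jaws open and shut (so a half turn about z gives the same grasp; the last joint's range is limited). The gripper opens to 85 mm and grips with 20 to 120 N. Pads are 22 mm wide; open, the fingers measure 114 mm over their backs; the gripper's body (76 mm by 85 mm) begins 54 mm behind the grasp point. The pads swing forward as they close: fully open they stand 13 mm farther back than shut.
Start: joints at [1.246, 0.468, -0.012, 1.603, 0.006, 1.071, -0.056], TCP at [0.181, -0.624, 0.242] pointing down, gripper open.
Joint ranges: [-2.53, 2.53], [-0.31, 2.02], [-1.57, 1.55], [0.28, 2.44], [-1.29, 4.43], [0.15, 1.84], [-2.92, 2.92]. Speed limits (rad/s): [2.57, 2.57, 3.14, 3.14, 3.14, 3.14, 3.14].

INTERFACE

Orientations are given as a unit quaternion [x, y, z, w].
In Python, from station import r, cams, ticket, finder gives the robot as it stands. The module is installed in compiled form; this text tells all that it offers.
- The arm moves only by the shell command python3 -m inch 'ROWS' [FORCE]. ROWS is JSON, a list of rows, each an object with "dp": the shift along the world's x, y, z in m, a list of three; "delta_rot": the turn, a rotation vector about the world's x, y, z in rad, a list of three; "claw": the finger opening in m, from 0 to 0.0854. In form: [{"dp": [dx, dy, dz], "delta_rot": [ax, ay, az], "claw": claw}, ...]. A call has 1 to 10 rows; each row is the pose to reach, as a shift and turn from the pose measured when the call began; what a row does not reach only later rows make up. A row lasts 1/10 s, in which the tool goes at most 50 mm and 8.59 degrees, less where a joint would pass 70% of its speed; a pose out of reach is approached as far as the arm can. A call with a gripper value outside its range is refused whole. The fingers move at their own pace and stop on an object; FORCE is the grip in N (left out, the last holds). Time passes only in rows, so rows that repeat a pose let the fingers close. It gives the time, the measured TCP pose, the force and the opening at its end, in the units of the state.
- r.read_state(): the state, without advancing time (a new reading comes with each control period).
- cams.get_image(name): name is "scene" or "top" or "wrist"; returns the picture (420x560x3 uint8, red, green, blue); there is no depth.
- cams.calibration(name): a dict with "intrinsics" (3x3 intrinsics, pixels), "distortion" ([k1, k2, p1, p2, k3] as OpenCV has them; the pictures are not rectified), "R" (3x3) and "t" (3): a world point X has camera coordinates R X + t; the wrist camera has in their place "T_tool_cam" (4x4, takes a point from camera to tool coordinates, whose origin is the TCP and whose axes are the flange's). Camera axes: x right, y down, z forward; pixel columns grow to the right and rows downward; lengths in m; the calibration is good to about 2 mm. A picture is of the moment at which its call begins: read the wrist's pose just before it. calibration takes no time and is no camera call.
- ticket.finish_job(): hands the job in, once; it reports no verdict.
Trained networks look in the newest picture that a camera, given by its name, has taken for a name from the list of things; names that differ only in an ending like _2 or _b are one class to them, and where a whole thing is asked for, a point or a joint stands for the part that bears it (a point fixed in the world has none). Each returns a list of dicts, best first, with "p" (0 to 1); they miss things now and then, are a little off and sometimes report something else, mostly with a low value. They report only what shows in the picture. A call takes as long as a camera call. They do not tell look-alikes from the thing itself.
- finder.search_frame(query, camera): "extent" ([left, top, width, height] in pixels, round what is visible of it).
- finder.spot_point(query, camera): "at" ([row, column] in pixels: a listed point, or the origin of a listed thing).
The state is a dict: "clock": time; "qpos": joint angles; "joint_velocities": joint speeds; "effort": joint torques, N m; "position": TCP position; "orientation": TCP orientation; "ft_force": force on the tool from outside, world axes, zero at the start; "moment": the same for the moment, N m; "opening": opening from 0.0 (shut) to 1.0 (fully open).
Only numpy, scipy, OpenCV 4.12 (cv2) and the standard library are available. Lean on these libraries where they do the work, as an engineer would, in place of code of your own. Each camera call takes 0.05 s, during which the arm holds its last target. There are 200 camera calls.

## Working session

There is one attempt and no reset: what is moved stays moved. The work goes in short steps, Python scripts to look and compute and a shell command to move; the robot and the scene stay as the last step left them, time stands still between calls to the robot, and variables do not carry over. Pictures are saved under pics/ and viewed, about 8 in all and at most 12, crops included, and the job is handed in when it is done.

```bash
mkdir -p pics; cat > h.py <<'E'
import numpy as np, cv2
from station import r, cams, ticket, finder
from scipy.spatial.transform import Rotation as Ro
def pose():
    s=r.read_state(); return np.array(s["position"]),Ro.from_quat(s["orientation"])
def ray(cam,px,ps=None):
    c=cams.calibration(cam); K=np.array(c["intrinsics"]);D=np.array(c["distortion"])
    u=cv2.undistortPoints(np.array([[px]],float),K,D)[0,0]; d=np.array([u[0],u[1],1])
    if "R" in c:
        R=np.array(c["R"]);t=np.array(c["t"]); return -R.T@t, R.T@d
    T=np.array(c["T_tool_cam"]);p,o=ps
    return o.apply(T[:3,3])+p, o.apply(T[:3,:3]@d)
def at(cam,px,z,ps=None):   # px=(col,row)
    o,d=ray(cam,px,ps); return o+d*(z-o[2])/d[2]
def snap(cam,name):
    im=cams.get_image(cam); cv2.imwrite("pics/"+name,im[:,:,::-1]); return im
E
python3 - <<'E'
from h import *
s=r.read_state();print(s["clock"],s["position"],s["orientation"],s["opening"])
snap("top","top0.png");
for q in ["indicator","well","cell","cover_lip","cover"]:
    for f in (finder.spot_point,):
        try:
            for x in f(q,"top")[:4]:
                a=x["at"];print(q,round(x["p"],2),np.round(a,1),np.round(at("top",(a[1],a[0]),.058 if q!="cover_lip" else .0655),4))
        except Exception as e: print(q,e)
snap("scene","scene0.png")
a=np.vstack([cv2.imread("pics/top0.png")]);
E
```

```text
0.0 [ 0.18053824 -0.62385149  0.24133079] [ 9.90094143e-01  1.40402198e-01 -1.91178744e-04 -8.79922235e-04] 1.0023507590738658
indicator 0.77 [257.  237.1] [0.5292 0.076  0.058 ]
cell 0.69 [256.8 269.9] [0.5319 0.0075 0.058 ]
cell 0.65 [294.7 318.2] [ 0.4562 -0.0952  0.058 ]
cell 0.62 [203.5 305.4] [ 0.6485 -0.0648  0.058 ]
cover_lip 0.76 [251.1 200.8] [0.5382 0.1514 0.0655]
cover it knows: cell, cover_lip, indicator, multimeter, pliers, screwdriver, spent_cell, tray, weight, well
```

View pics/top0.png

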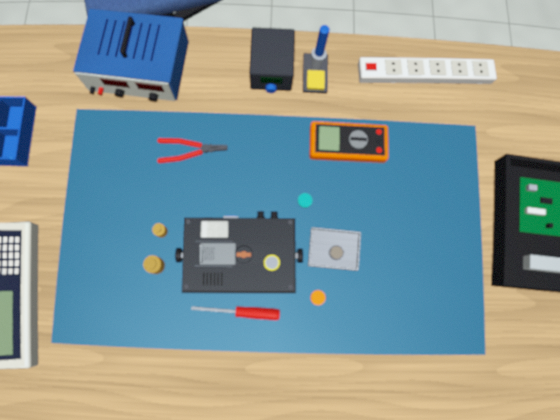

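View pics/scene0.png

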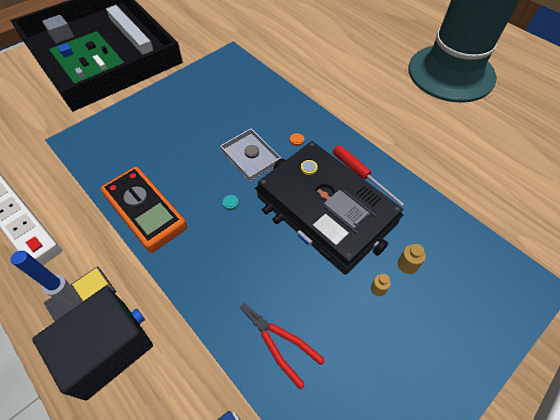

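The yellow cell on the indicator's back is at about col 271, row 263. The dark well with the copper leaf is at about (244, 254), the cover lies left of it with its lip near (200, 251). Look-alikes are orange at (318, 298) and turquoise at (305, 200), both on the mat. The grey cell in the tray at (336, 253) is the spent one. Only the yellow one on the indicator fits. I'll move the wrist camera over it for the measurement and the enlarged check.

```bash
python3 -m inch '[{"dp":[0.03,0.04,0.03],"delta_rot":[0,0,0.14],"claw":0.014},{"dp":[0.06,0.08,0.06],"delta_rot":[0,0,0.28],"claw":0.014},{"dp":[0.09,0.12,0.06],"delta_rot":[0,0,0.42],"claw":0.014},{"dp":[0.12,0.16,0.06],"delta_rot":[0,0,0.56],"claw":0.014},{"dp":[0.15,0.2,0.06],"delta_rot":[0,0,0.7],"claw":0.014},{"dp":[0.18,0.24,0.06],"delta_rot":[0,0,0.84],"claw":0.014},{"dp":[0.21,0.28,0.06],"delta_rot":[0,0,0.98],"claw":0.014},{"dp":[0.24,0.32,0.06],"delta_rot":[0,0,1.12],"claw":0.014},{"dp":[0.27,0.36,0.06],"delta_rot":[0,0,1.24],"claw":0.014},{"dp":[0.29,0.4,0.06],"delta_rot":[0,0,1.29],"claw":0.014}]' 20
python3 -m inch '[{"dp":[0.01,0.05,0],"delta_rot":[0,0,0],"claw":0.014},{"dp":[0.02,0.1,0],"delta_rot":[0,0,0],"claw":0.014},{"dp":[0.03,0.14,0],"delta_rot":[0,0,0],"claw":0.014},{"dp":[0.04,0.19,0],"delta_rot":[0,0,0],"claw":0.014},{"dp":[0.05,0.23,0],"delta_rot":[0,0,0],"claw":0.014},{"dp":[0.05,0.23,0],"delta_rot":[0,0,0],"claw":0.014},{"dp":[0.05,0.23,0],"delta_rot":[0,0,0],"claw":0.014}]'
cat > look.py <<'E'
from h import *
import sys
ps=pose(); im=snap("wrist",sys.argv[1])
print(np.round(ps[0],4),np.round(ps[1].as_matrix()[:,:2].T,3),np.round(r.read_state()["qpos"],2))
for q,z in [("indicator",.002),("well",.058),("cell",.058),("cover_lip",.0655)]:
    for x in finder.spot_point(q,"wrist")[:3]:
        a=x["at"];print(q,round(x["p"],2),np.round(a,1),np.round(at("wrist",(a[1],a[0]),z,ps),4))
E
python3 look.py w1.png
```

```text
clock: 1.3
position: [0.4674, -0.2308, 0.3022]
orientation: [0.706, 0.709, -0.0, 0.0]
ft_force: [1.0, -0.1, -0.7]
opening: 0.16
clock: 2.0
position: [0.5174, 0.0, 0.3022]
orientation: [0.705, 0.709, -0.0, 0.0]
ft_force: [0.3, -0.3, 0.0]
opening: 0.165
[0.5174 0.     0.3022] [[-0.007  1.    -0.001]
 [ 1.     0.007  0.   ]] [ 0.47  0.25 -0.62  1.82  0.16  1.12 -0.2 ]
indicator 0.73 [114.7 291.9] [0.5338 0.0752 0.002 ]
cell 0.82 [171.1 279.3] [0.5165 0.0048 0.058 ]
cell 0.63 [230.4 238. ] [ 0.4595 -0.0791  0.058 ]
cell 0.57 [209.5 375. ] [ 0.6475 -0.0471  0.058 ]
cover_lip 0.69 [ 44.9 293.6] [0.532  0.1529 0.0655]
```

View pics/w1.png

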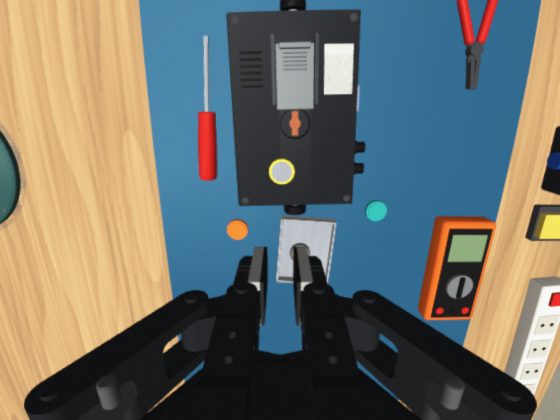

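The wrist view shows the indicator end-on. The yellow cell is at (281, 171), the well with the copper leaf at (295, 124), the cover around (295, 75). Orange (237, 230) and turquoise (376, 211) are off the indicator. One enlarged crop next, with precise fits.

```bash
cat > m.py <<'E'
from h import *
import sys
def cellfit(im,ps,z=.0658):
    hsv=cv2.cvtColor(im,cv2.COLOR_RGB2HSV)
    m=((hsv[...,0]>=24)&(hsv[...,0]<=36)&(hsv[...,1]>130)&(hsv[...,2]>110)).astype(np.uint8)
    m[:, :225]=0; m[:, 365:]=0
    m[230:]=0
    p=cv2.findNonZero(m); h=cv2.convexHull(p)
    w=np.array([at("wrist",tuple(q[0].astype(float)),z,ps)[:2] for q in h])
    (c,rad)=cv2.minEnclosingCircle(w.astype(np.float32)); return np.array(c),rad
if __name__=="__main__":
    im=cv2.imread("pics/w1.png")[:,:,::-1].copy(); ps=pose()
    print("cell",cellfit(im,ps))
    c=im[0:215,215:375]
    cv2.imwrite("pics/w1c.png",cv2.resize(c[:,:,::-1],None,fx=3.7,fy=3.7,interpolation=cv2.INTER_CUBIC)[0:795])
E
python3 m.py; python3 - <<'E'
import cv2
i=cv2.imread("pics/w1c.png");print(i.shape);i=cv2.resize(i,None,fx=.75,fy=.75) ;cv2.imwrite("pics/w1d.png",i)
E
```

```text
cell (array([0.51908785, 0.00371827]), 0.017139052972197533)
(795, 592, 3)
```

View pics/w1d.png

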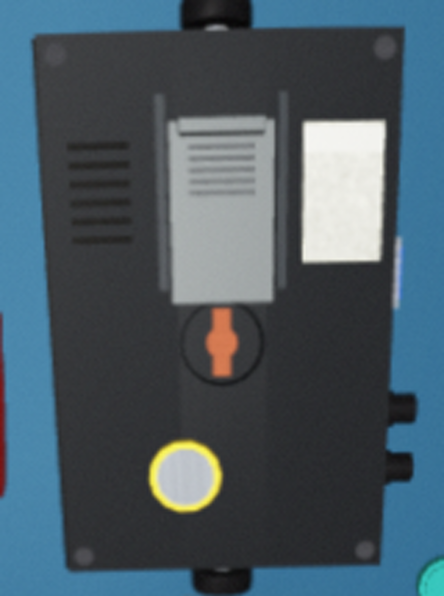

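The crop confirms it: the yellow-sleeved cell with bright cap is on the indicator's back at crop (185, 476). The well is at (222, 343) with radius about 41 px, and the cover's lip end is at (222, 125). I'll turn these into world positions.

```bash
python3 - <<'E'
from h import *
ps=pose()
f=lambda x,y,z:at("wrist",(215+(x+.5)/2.775-.5,(y+.5)/2.775-.5),z,ps)
cs=np.array([f(*c,.058)[:2] for c in [(33,37),(404,28),(380,564),(68,570)]]);print(np.round(cs,4))
ctr=cs.mean(0); ya=(cs[0]+cs[1]-cs[2]-cs[3]); print("centre",ctr,"yaw of y",np.degrees(np.arctan2(-ya[0],ya[1])),"L",np.linalg.norm(ya)/2)
xa=cs[1]+cs[2]-cs[0]-cs[3];print("yaw x",np.degrees(np.arctan2(xa[1],xa[0])),"W",np.linalg.norm(xa)/2)
yh=ya/np.linalg.norm(ya);print("well from ctr",ctr-.010*yh,"well px",f(222.5,344,.058), [np.round(f(*q,.058),4) for q in [(181,343),(264,343),(222,303),(222,385)]])
print("lip top",f(179,135,.0695),f(266,132,.0695),"cover front",f(173,303,.0615),f(274,301,.0615))
E
```

```text
[[ 0.4562  0.1857]
 [ 0.6085  0.1897]
 [ 0.6142 -0.0409]
 [ 0.4622 -0.0442]]
centre [0.53527614 0.07258258] yaw of y 1.4613906535968715 L 0.23037761009083177
yaw x 1.3854663197027934 W 0.152233079002704
well from ctr [0.53553117 0.06258583] well px [0.53575352 0.06234768 0.058     ] [array([0.5171, 0.0627, 0.058 ]), array([0.5544, 0.0629, 0.058 ]), array([0.5353, 0.08  , 0.058 ]), array([0.5358, 0.0442, 0.058 ])]
lip top [0.51621686 0.14594228 0.0695    ] [0.5517014  0.14721566 0.0695    ] cover front [0.51360958 0.07991298 0.0615    ] [0.55788846 0.08089787 0.0615    ]
```

```bash
python3 -m inch '[{"dp":[-0.003,-0.01,-0.04],"delta_rot":[0,0,-0.14],"claw":0.014},{"dp":[-0.006,-0.02,-0.08],"delta_rot":[0,0,-0.28],"claw":0.014},{"dp":[-0.0095,-0.035,-0.12],"delta_rot":[0,0,-0.28],"claw":0.014},{"dp":[-0.0095,-0.035,-0.16],"delta_rot":[0,0,-0.28],"claw":0.014},{"dp":[-0.0095,-0.035,-0.19],"delta_rot":[0,0,-0.28],"claw":0.014},{"dp":[-0.0095,-0.035,-0.21],"delta_rot":[0,0,-0.28],"claw":0.014},{"dp":[-0.0095,-0.035,-0.223],"delta_rot":[0,0,-0.28],"claw":0.014},{"dp":[-0.0095,-0.035,-0.230],"delta_rot":[0,0,-0.28],"claw":0.014},{"dp":[-0.0095,-0.035,-0.231],"delta_rot":[0,0,-0.28],"claw":0.014},{"dp":[-0.0095,-0.035,-0.231],"delta_rot":[0,0,-0.28],"claw":0.014}]'
python3 look.py w2.png
```

```text
clock: 3.25
position: [0.5084, -0.0376, 0.0719]
orientation: [0.799, 0.602, 0.0, 0.001]
ft_force: [0.4, 0.5, -0.4]
opening: 0.167
[ 0.5084 -0.0376  0.0719] [[ 0.275  0.961 -0.001]
 [ 0.961 -0.275  0.002]] [ 0.36  0.54 -0.43  2.04  0.37  0.64 -0.6 ]
indicator 0.59 [ 50.4 269. ] [0.5339 0.0759 0.002 ]
well 0.84 [ 46.  273.3] [0.5352 0.0666 0.058 ]
cell 0.93 [182.2 277.7] [0.5196 0.0054 0.058 ]
cell 0.72 [202.6 495.5] [ 0.6293 -0.0373  0.058 ]
cover_lip 0.49 [182.1 277.6] [0.5202 0.0072 0.0655]
```

View pics/w2.png

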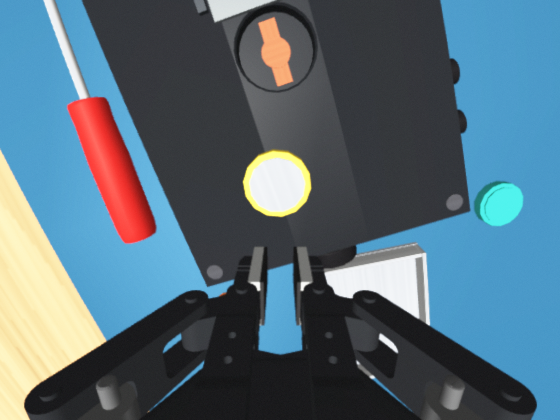

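```bash
python3 - <<'E'
from h import *; from m import cellfit
ps=pose(); im=cv2.imread("pics/w2.png")[:,:,::-1].copy()
c,rd=cellfit(im,ps); w=np.mean([at("wrist",q,.058,ps)[:2] for q in [(234.5,49),(316,49),(275,6.5),(275,91)]],0)
M=ps[1].as_matrix()
for n,p in (("cell",c),("well",w)):
    d=np.r_[p-ps[0][:2],0]; print(n,np.round(p,4),"fwd %.4f lat %.4f"%(d@M[:,0],d@M[:,1]))
print(rd)
E
```

```text
cell [0.5193 0.0065] fwd 0.0454 lat -0.0015
well [0.5355 0.0651] fwd 0.1061 lat -0.0021
0.01693979650735855
```

```bash
python3 -m inch '[{"dp":[0.001,0.010,0],"delta_rot":[0,0,0],"claw":0.014},{"dp":[0.0032,0.018,0],"delta_rot":[0,0,0],"claw":0.014},{"dp":[0.0045,0.0227,0],"delta_rot":[0,0,0],"claw":0.014},{"dp":[0.0058,0.0275,0],"delta_rot":[0,0,0],"claw":0.014},{"dp":[0.0072,0.0323,0],"delta_rot":[0,0,0],"claw":0.014},{"dp":[0.0085,0.0371,0],"delta_rot":[0,0,0],"claw":0.014},{"dp":[0.0098,0.042,0],"delta_rot":[0,0,0],"claw":0.014},{"dp":[0.0112,0.0468,0],"delta_rot":[0,0,0],"claw":0.014},{"dp":[0.0125,0.0516,0],"delta_rot":[0,0,0],"claw":0.014},{"dp":[0.0125,0.0516,0],"delta_rot":[0,0,0],"claw":0.014}]'
python3 look.py w3.png
```

```text
clock: 4.5
position: [0.5209, 0.0151, 0.0719]
orientation: [0.798, 0.602, 0.0, 0.001]
ft_force: [0.2, 0.3, 0.3]
opening: 0.164
[0.5209 0.0151 0.0719] [[ 0.274  0.962 -0.   ]
 [ 0.962 -0.274  0.002]] [ 0.26  0.55 -0.43  2.01  0.37  0.65 -0.7 ]
well 0.91 [163.1 279.6] [0.5358 0.0673 0.058 ]
cell 0.72 [367.7 357. ] [ 0.5478 -0.0752  0.058 ]
cover_lip 0.69 [164.6 278.9] [0.5356 0.0679 0.0655]
```

View pics/w3.png

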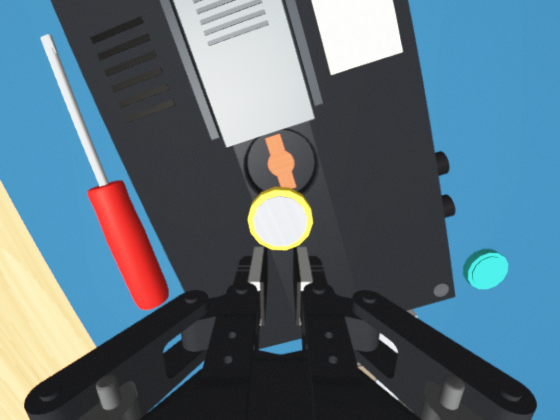

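Cell (280, 219), well (280, 163) and the gap between the fingers (280) are in line. I'll push the last stretch slowly.

```bash
python3 -m inch '[{"dp":[0.001,0.0039,0],"delta_rot":[0,0,0],"claw":0.014},{"dp":[0.0021,0.0077,0],"delta_rot":[0,0,0],"claw":0.014},{"dp":[0.0032,0.0115,0],"delta_rot":[0,0,0],"claw":0.014},{"dp":[0.0041,0.0145,0],"delta_rot":[0,0,0],"claw":0.014},{"dp":[0.0049,0.0173,0],"delta_rot":[0,0,0],"claw":0.014},{"dp":[0.0057,0.0202,0],"delta_rot":[0,0,0],"claw":0.014},{"dp":[0.0062,0.0221,0],"delta_rot":[0,0,0],"claw":0.014},{"dp":[0.0065,0.0231,0],"delta_rot":[0,0,0],"claw":0.014},{"dp":[0.0065,0.0231,0],"delta_rot":[0,0,0],"claw":0.014}]'
python3 look.py w4.png
```

```text
clock: 5.65
position: [0.5272, 0.0371, 0.0718]
orientation: [0.799, 0.602, 0.0, 0.001]
ft_force: [0.2, -0.5, 0.6]
opening: 0.165
[0.5272 0.0371 0.0718] [[ 0.275  0.961 -0.001]
 [ 0.961 -0.275  0.001]] [ 0.21  0.56 -0.43  1.99  0.37  0.66 -0.74]
indicator 0.98 [169.1 274.8] [0.535 0.077 0.002]
cell 0.75 [290.5 476.1] [ 0.634  -0.0157  0.058 ]
cell 0.68 [219.9 278.8] [0.5333 0.0602 0.058 ]
cover_lip 0.93 [ 24.9 215. ] [0.5324 0.1547 0.0655]
```

View pics/w4.png

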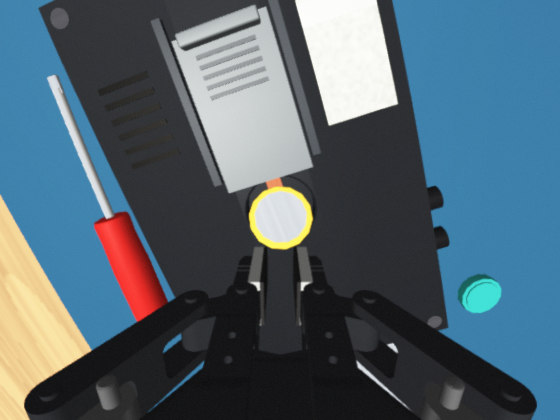

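The cell at (281, 217) overlaps the well (centre about row 207) but hasn't dropped yet, about 5 mm short. I'll push on in small steps.

```bash
python3 -m inch '[{"dp":[0.0005,0.0019,0],"delta_rot":[0,0,0],"claw":0.014},{"dp":[0.0008,0.0029,0],"delta_rot":[0,0,0],"claw":0.014},{"dp":[0.0011,0.0039,0],"delta_rot":[0,0,0],"claw":0.014},{"dp":[0.0013,0.0048,0],"delta_rot":[0,0,0],"claw":0.014},{"dp":[0.0015,0.0053,0],"delta_rot":[0,0,0],"claw":0.014},{"dp":[0.0015,0.0053,0],"delta_rot":[0,0,0],"claw":0.014},{"dp":[0.0015,0.0053,0],"delta_rot":[0,0,0],"claw":0.014}]'
python3 look.py w5.png
```

```text
clock: 6.6
position: [0.5286, 0.0421, 0.0718]
orientation: [0.799, 0.602, -0.0, 0.001]
ft_force: [0.2, 0.4, -0.5]
opening: 0.166
[0.5286 0.0421 0.0718] [[ 0.276  0.961 -0.001]
 [ 0.961 -0.276  0.001]] [ 0.2   0.56 -0.43  1.99  0.37  0.67 -0.75]
indicator 0.87 [176.6 274.3] [0.5347 0.077  0.002 ]
cell 0.62 [296.9 475.8] [ 0.635  -0.0154  0.058 ]
cover_lip 0.73 [ 39.9 217.2] [0.5329 0.1539 0.0655]
cover_lip 0.5 [214.3 278.2] [0.5361 0.0709 0.0655]
```

View pics/w5.png

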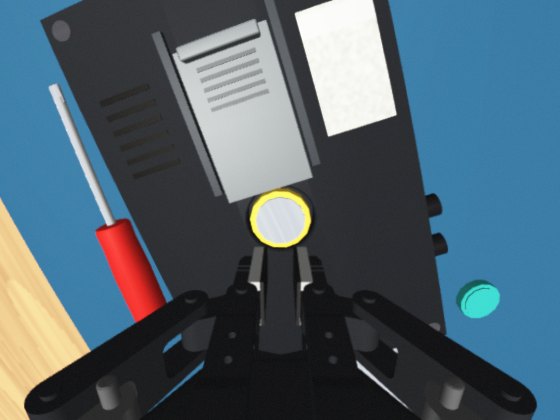

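It appears to have dropped in: the ring is smaller, with a dark gap all round at (280, 219). I'll lift off and check from above, measuring the lip too.

```bash
python3 -m inch '[{"dp":[-0.0014,-0.005,0],"delta_rot":[0,0,0],"claw":0.014},{"dp":[-0.002,-0.008,0.015],"delta_rot":[0,0,0.1],"claw":0.014},{"dp":[0.001,-0.004,0.05],"delta_rot":[0,0,0.2],"claw":0.014},{"dp":[0.005,0,0.09],"delta_rot":[0,0,0.3],"claw":0.014},{"dp":[0.005,0,0.11],"delta_rot":[0,0,0.305],"claw":0.014},{"dp":[0.005,0,0.11],"delta_rot":[0,0,0.305],"claw":0.014},{"dp":[0.005,0,0.11],"delta_rot":[0,0,0.305],"claw":0.014}]'
python3 look.py w6.png; python3 - <<'E'
from h import *
from m import cellfit
ps=pose(); im=cv2.imread("pics/w6.png")[:,:,::-1].copy()
for z in (.055,.0658): print(z,cellfit(im,ps,z))
E
```

```text
clock: 7.55
position: [0.5333, 0.0414, 0.1816]
orientation: [0.698, 0.716, -0.0, 0.001]
ft_force: [-0.0, -0.2, -0.5]
opening: 0.161
[0.5333 0.0414 0.1816] [[-0.025  1.    -0.002]
 [ 1.     0.025  0.001]] [ 0.34  0.43 -0.6   1.91  0.31  0.9  -0.38]
indicator 0.69 [155.1 280.7] [0.5336 0.076  0.002 ]
well 0.63 [174.6 283.7] [0.5364 0.0667 0.058 ]
cell 0.79 [175.7 282.1] [0.535  0.0657 0.058 ]
cell 0.74 [274.  388.5] [ 0.6446 -0.0318  0.058 ]
cell 0.67 [294.2 210.2] [ 0.4645 -0.0597  0.058 ]
cover_lip 0.88 [ 63.8 282.3] [0.5327 0.1562 0.0655]
cover_lip 0.18 [177.8 279.9] [0.533  0.0654 0.0655]
0.055 (array([0.53405714, 0.06511234]), 0.016995564103126526)
0.0658 (array([0.5339483 , 0.06744321]), 0.016286229714751244)
```

View pics/w6.png

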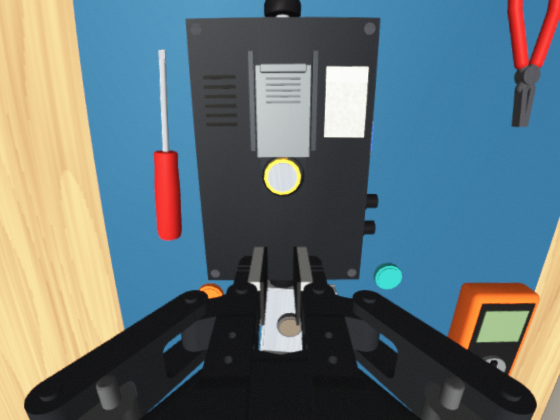

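The cell is seated at (282, 176), round, and its apparent radius fits the rim at z≈0.055. Next, go behind the lip.

```bash
python3 -m inch '[{"dp":[0,0.045,-0.01],"delta_rot":[0,0,0],"claw":0.014},{"dp":[0,0.09,-0.02],"delta_rot":[0,0,0],"claw":0.014},{"dp":[0,0.13,-0.03],"delta_rot":[0,0,0],"claw":0.014},{"dp":[0,0.145,-0.05],"delta_rot":[0,0,0],"claw":0.014},{"dp":[0,0.145,-0.075],"delta_rot":[0,0,0],"claw":0.014},{"dp":[0,0.145,-0.092],"delta_rot":[0,0,0],"claw":0.014},{"dp":[0,0.145,-0.103],"delta_rot":[0,0,0],"claw":0.014},{"dp":[0,0.145,-0.106],"delta_rot":[0,0,0],"claw":0.014},{"dp":[0,0.145,-0.106],"delta_rot":[0,0,0],"claw":0.014}]'
```

```text
clock: 8.7
position: [0.5328, 0.1869, 0.0744]
orientation: [0.698, 0.716, -0.001, -0.0]
ft_force: [-0.5, 1.0, -0.0]
opening: 0.163
```

```bash
python3 -m inch '[{"dp":[0,-0.009,0.0005],"delta_rot":[0,0,0],"claw":0.014},{"dp":[0,-0.015,0.0005],"delta_rot":[0,0,0],"claw":0.014},{"dp":[0,-0.02,0.0005],"delta_rot":[0,0,0],"claw":0.014},{"dp":[0.001,-0.025,0.0005],"delta_rot":[0,0,0],"claw":0.014},{"dp":[0.001,-0.03,0.0005],"delta_rot":[0,0,0],"claw":0.014},{"dp":[0.001,-0.035,0.0005],"delta_rot":[0,0,0],"claw":0.014},{"dp":[0.001,-0.04,0.0005],"delta_rot":[0,0,0],"claw":0.014},{"dp":[0.001,-0.045,0.0005],"delta_rot":[0,0,0],"claw":0.014},{"dp":[0.001,-0.05,0.0005],"delta_rot":[0,0,0],"claw":0.014}]'
python3 -m inch '[{"dp":[0,-0.002,0],"delta_rot":[0,0,0],"claw":0.014},{"dp":[0,-0.004,0],"delta_rot":[0,0,0],"claw":0.014},{"dp":[0,-0.006,0],"delta_rot":[0,0,0],"claw":0.014},{"dp":[0,-0.006,0],"delta_rot":[0,0,0],"claw":0.014}]'
python3 look.py w7.png
```

```text
clock: 9.6
position: [0.5341, 0.1366, 0.075]
orientation: [0.698, 0.716, -0.001, 0.0]
ft_force: [1.0, 0.8, 0.6]
opening: 0.167
clock: 10.0
position: [0.534, 0.1302, 0.0749]
orientation: [0.698, 0.716, -0.001, 0.0]
ft_force: [-0.1, 1.2, -1.0]
opening: 0.168
[0.534  0.1302 0.0749] [[-0.025  1.    -0.001]
 [ 1.     0.025 -0.001]] [ 0.11  0.61 -0.53  1.93  0.45  0.72 -0.66]
indicator 0.74 [283.6 277.2] [0.5333 0.0767 0.002 ]
well 0.74 [346.  279.4] [0.5355 0.0664 0.058 ]
cover_lip 0.69 [285.1 279.5] [0.5344 0.1168 0.0655]
cover_lip 0.28 [ 47.5 361.4] [0.5674 0.2373 0.0655]
```

View pics/w7.png

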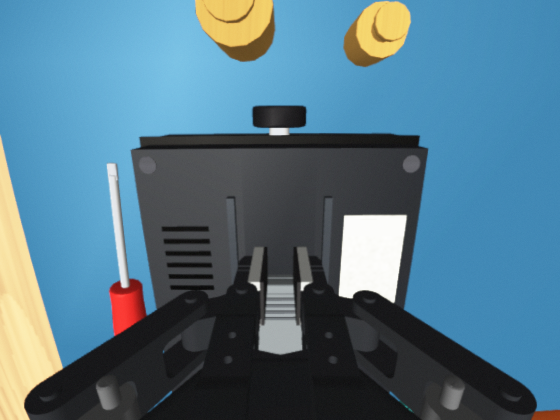

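The cover is moving with the fingers (lip about row 285, hidden between the fingertips). I'll creep to the stop, watching the force.

```bash
python3 -m inch '[{"dp":[0,-0.001,0],"delta_rot":[0,0,0],"claw":0.014},{"dp":[0,-0.002,0],"delta_rot":[0,0,0],"claw":0.014},{"dp":[0,-0.002,0],"delta_rot":[0,0,0],"claw":0.014}]'
python3 -m inch '[{"dp":[0,-0.001,0],"delta_rot":[0,0,0],"claw":0.014},{"dp":[0,-0.002,0],"delta_rot":[0,0,0],"claw":0.014},{"dp":[0,-0.002,0],"delta_rot":[0,0,0],"claw":0.014}]'
```

```text
clock: 10.55
position: [0.5337, 0.1285, 0.0748]
orientation: [0.698, 0.716, -0.001, -0.0]
ft_force: [0.7, 2.3, -0.3]
opening: 0.162
clock: 10.85
position: [0.5338, 0.1263, 0.0748]
orientation: [0.698, 0.716, -0.001, -0.0]
ft_force: [0.7, 1.0, 0.7]
opening: 0.164
```

```bash
for i in 1; do python3 -m inch '[{"dp":[0,-0.001,0],"delta_rot":[0,0,0],"claw":0.014},{"dp":[0,-0.0015,0],"delta_rot":[0,0,0],"claw":0.014},{"dp":[0,-0.0015,0],"delta_rot":[0,0,0],"claw":0.014}]'; done
python3 -m inch '[{"dp":[0,-0.001,0],"delta_rot":[0,0,0],"claw":0.014},{"dp":[0,-0.0015,0],"delta_rot":[0,0,0],"claw":0.014},{"dp":[0,-0.0015,0],"delta_rot":[0,0,0],"claw":0.014}]'
```

```text
clock: 11.15
position: [0.5338, 0.126, 0.0749]
orientation: [0.698, 0.716, -0.0, -0.0]
ft_force: [0.7, 5.0, -0.3]
opening: 0.166
clock: 11.45
position: [0.5338, 0.1259, 0.075]
orientation: [0.697, 0.717, 0.001, -0.001]
ft_force: [-0.5, 5.9, -1.1]
opening: 0.16
```

The stop is felt at TCP y=0.126: force rises to 6 N with no motion, within the predicted 0.124–0.129. I'll back off, lift and check.

```bash
python3 -m inch '[{"dp":[0,0.006,0],"delta_rot":[0,0,0],"claw":0.014},{"dp":[0,0.015,0],"delta_rot":[0,0,0],"claw":0.014},{"dp":[0,0.015,0.03],"delta_rot":[0,0,0],"claw":0.014},{"dp":[0,0,0.07],"delta_rot":[0,0,0],"claw":0.014},{"dp":[0,-0.045,0.1],"delta_rot":[0,0,0],"claw":0.014},{"dp":[0,-0.085,0.105],"delta_rot":[0,0,0],"claw":0.014},{"dp":[0,-0.085,0.105],"delta_rot":[0,0,0],"claw":0.014},{"dp":[0,-0.085,0.105],"delta_rot":[0,0,0],"claw":0.014}]'
python3 look.py w8.png
```

```text
clock: 12.25
position: [0.5338, 0.0392, 0.1801]
orientation: [0.699, 0.715, 0.0, -0.001]
ft_force: [-0.2, 1.2, -0.2]
opening: 0.165
[0.5338 0.0392 0.1801] [[-0.024  1.     0.001]
 [ 1.     0.024 -0.   ]] [ 0.36  0.43 -0.62  1.91  0.31  0.9  -0.39]
indicator 0.82 [153.4 279.4] [0.5323 0.0763 0.002 ]
indicator 0.69 [173.8 281.8] [0.5354 0.0545 0.002 ]
well 0.68 [174.7 280.9] [0.5341 0.0651 0.058 ]
cell 0.89 [275.8 387.8] [ 0.6434 -0.0346  0.058 ]
cell 0.63 [295.3 209. ] [ 0.4638 -0.0616  0.058 ]
cover_lip 0.83 [116.  279.3] [0.5315 0.115  0.0655]
```

View pics/w8.png

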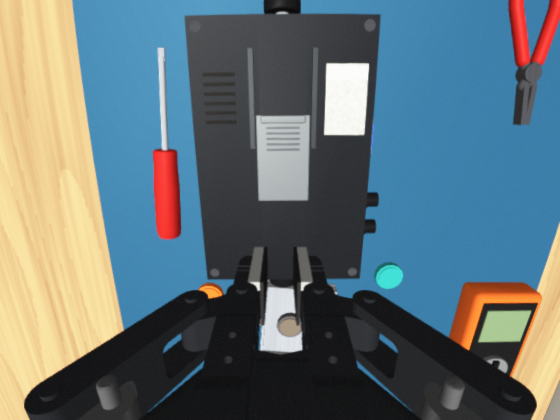

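The cover is shut over the well: front edge at row 201, lip at (279, 116), and it lies flat. I'll check the front edge numerically and hand in.

```bash
python3 - <<'E'
from h import *
ps=pose()
y=[at("wrist",p,z,ps)[1] for p,z in [((282,201),.0615),((282,15.5),.058),((282,278.5),.058)]]
c=(y[1]+y[2])/2; print("front rel. well",y[0]-(c-.010),"(shut: -0.023)", "len",y[1]-y[2])
ticket.finish_job()
E
```

```text
front rel. well -0.02339003683500257 (shut: -0.023) len 0.22942883333714342
the job is handed in; nothing more can be done
```

I pushed the yellow cell into the well with two barely open fingertips behind it, then pushed the cover by its lip until it reached its stop. I handed the job in at about 12 s on the robot's clock; it gives no verdict.

- **Cell:** in the picture taken before closing, it lay round and centred in the well. Its apparent radius fitted the seated height, and its fitted centre was within about 1.5 mm of the well's centre.
- **Cover:** at the end of the push the force rose to about 6 N with no further movement. The front edge then measured 23.4 mm on the -y side of the well, against 23 mm when fully shut.
- **Disagreements:** the network put the lip about 50 mm from the well instead of 47 mm, which I took as its own error because the front edge and the felt stop both say shut. The wrist views also disagreed by 2–3 mm in y, about what the calibration allows.
- **Everything else:** the fingers were clear of everything at hand-in. The bystanders looked undisturbed in the last views, but I did not measure them. The cell was hidden under the cover by then, so I could not check it again.

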